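# Find the blind hole of the matching roller bearing cap and hold it hole-up

### The arm

A 6-joint arm with a two-finger parallel gripper is mounted at the origin on the work surface. World frame = base frame: x ahead of the robot, y to its left, z up, the work surface at z = 0. Lengths are in m, angles in degrees, forces in N, time in s.
With the tool pointing down it reaches from about 0.4 to 0.825 m from the base axis. Payload 7 kg.
Tool frame: the origin (TCP) lies midway between the tips of the shut fingers; the grasp point (between the pads) lies r.pinch_z behind it (r.pinch_z is the distance from the TCP to the grasp point, in m); z points along the fingers, y is the line along which they close (so a half turn about z gives the same grasp; the last joint's range is limited). The gripper opens to 88 mm and grips with 3 to 60 N. Pads are 19 mm wide; open, the fingers measure 130 mm over their backs; the gripper's body (78 mm by 193 mm) begins 47 mm behind the grasp point.
Start: joints at [-49.441, 20.546, 0.682, 0, -70.136, -16.507], TCP at [0.275, -0.616, 0.227] pointing down, gripper open.
Joint ranges: [-176.03, 176.03], [-82.01, 121.73], [-58.28, 71.71], [-173.87, 95.51], [-174.79, -0.11], [-173.66, 173.66]. Speed limits (degrees/s): [136.94, 136.94, 172.46, 180, 180, 180].

### API

Orientations are given as [roll, pitch, yaw] about the fixed x, y, z axes, in that order (R = Rz(yaw) Ry(pitch) Rx(roll)).
In Python, from plant import r, optics, job gives the robot as it stands.
- The arm moves only by the shell command python3 -m crank 'ROWS' [FORCE]. ROWS is JSON, a list of rows, each an object with "xyz": the shift along the tool's x, y, z in units of 30 mm (1.0 is 30 mm), a list of three; "delta_rot": the turn, a rotation vector about the tool's x, y, z in degrees, a list of three; "claw": the closure, from 0 (fully open) to 1 (shut). A call has 1 to 20 rows; each row is the pose to reach, as a shift and turn from the pose commanded when the call began, along the tool's axes at that moment; what a row does not reach only later rows make up. A row lasts 1/8 s, in which the tool goes at most 62.5 mm and 10.7 degrees, less where a joint would pass 70% of its speed; a pose out of reach is approached as far as the arm can. A call with a gripper value outside its range is refused whole. The fingers move at their own pace and stop on an object; FORCE is the grip in N (left out, the last holds). Time passes only in rows, so rows that repeat a pose let the fingers close. It gives the time, the measured TCP pose, the force, the opening and the grip force at its end, in the units of the state.
- r.get_state(): the state, without advancing time (a new reading comes with each control period).
- optics.capture(name): name is "scene" or "top"; returns a dict with "img" (480x640x3 uint8, blue, green, red), "fovy" (degrees; the focal length in pixels is half the picture's height over the tangent of half this angle, whatever the lens; pixels are square), "cx", "cy" (the principal point, pixels), "dist" ([k1, k2, p1, p2, k3] as OpenCV has them; the pictures are not rectified), "eye" and "rotation" of the camera in the world. Camera axes: x right, y up, looking along -z (the intrinsics and any distortion apply to the point x, -y, -z); pixel columns grow to the right and rows downward; lengths in m; the calibration is good to about 2 mm. A picture is of the moment at which its call begins. There is no depth.
- job.close_job(): hands the job in; it is judged then, once.
The state is a dict: "time_s": time; "joints": joint angles; "qd": joint speeds; "joint_torque": joint torques, N m; "tcp_pos": TCP position; "eef_rot": TCP orientation; "contact_force": force on the tool from outside, world axes, zero at the start; "moment": the same for the moment, N m; "gripper_width": finger opening in m; "gripper_force": force on a finger pad.
Only numpy, scipy, OpenCV 4.12 (cv2) and the standard library are available. Lean on these libraries where they do the work, as an engineer would, in place of code of your own. Each camera call takes 0.05 s, during which the arm holds its last target. There are 200 camera calls.

### The job

The inking roller in the yellow rest is to have its bearing cap greased: pick up the cap whose colour band matches that roller's collars, find out which of its two ends has the blind hole (look, or feel by lowering an end onto the upright gauge pin), and turn the cap so that the hole faces straight up. Finish while holding it there still in the gripper, its middle at least 12 cm above the bench and touching nothing else. Leave the other cap, the ink tin, its lid and the ink knife where they are.

Things in the scene. Friction and masses are not known exactly. Their poses are not given: they have to be found in the camera images.
- cap_red_center (a point): centre of the red-banded cap: loose aluminium block, about 0.2 kg, 52 long (along this point's x), 40 x 40 square, lying on a long side (centre 20 up, z up). One end has a centred blind hole, 20 across, 34 deep; the other is solid. Which end (+x or -x) is not told and differs between the caps: look or feel. (In the rules, body cap_red's y axis points out of the hole; it is this +x or -x.)
- cap_blue_center (a point): centre of the blue-banded cap: loose aluminium block, about 0.2 kg, 52 long (along this point's x), 40 x 40 square, lying on a long side (centre 20 up, z up). One end has a centred blind hole, 20 across, 34 deep; the other is solid. Which end (+x or -x) is not told and differs between the caps: look or feel. (In the rules, body cap_blue's y axis points out of the hole; it is this +x or -x.)
- roller_red_mid (a point): middle of the inking roller with red collars and a red ring on its wooden handle (black rubber roller 150 long, 54 across, lying along y in a rest, fixed); the point is on its axis, 41 above the bench.
- roller_blue_mid (a point): middle of the inking roller with blue collars and a blue ring on its wooden handle (black rubber roller 150 long, 54 across, lying along y in a rest, fixed); the point is on its axis, 41 above the bench.
- rest_service_top (a point): the yellow rest (90 x 240, fixed): the roller lying in it, within 20 mm horizontally of this point, is the one to serve; the point is the centre of its base plate's top, 12 above the bench. The other roller lies in a plain wooden rest like it, not to be served.
- gauge_top (a point): top of the upright steel gauge pin, fixed: 14 across, with a slightly tapered tip, top 60 above the bench, on a green round foot 64 across and 12 high. It enters a cap's hole with 3 clearance all round; the hole slides 34 down over it, while a solid end stops on its top. z up.
- ink_tin_center (a point): open steel ink tin, 100 across, 70 high, 0.5 kg, loose, a bystander; the point is its centre, 35 above the bench.
- tin_lid_center (a point): inky steel tin lid, 104 across, 7 thick, lying flat, loose, a bystander; the point is its centre.
- ink_knife_center (a point): ink knife lying flat, loose, a bystander: 110 mm wooden handle from this point along its -x, 110 mm steel blade (up to 50 wide) along +x; the point is at the ferrule, 9 above the bench.
Things that resemble listed ones, but are neither listed nor needed, are in the scene too. Leave any brown or orange look-alike of the part that bears cap_red_center alone. What is shaped like the part that bears cap_blue_center but green or purple is not meant.

How it is judged:
By the outcome, as a careful person would: the job done as asked, in the order asked, and still so for the second after the job is handed in, while the arm keeps its last pose, push and grip.
It also fails if it takes over 72 s, if anything falls off the work surface, if the arm or the gripper's body presses on something with over 40 N, if the wrist force passes 120 N, or if a joint passes its speed limit or range.

## Working session

There is one attempt and no reset: what is moved stays moved. The work goes in short steps, Python scripts to look and compute and a shell command to move; the robot and the scene stay as the last step left them, time stands still between calls to the robot, and variables do not carry over. Pictures are saved under pics/ and viewed, at most 10 in all, crops included, and the job is handed in when it is done.

```bash
mkdir -p pics
python3 - <<'E'
from plant import r,optics
import cv2
for n in("scene","top"):
    c=optics.capture(n);cv2.imwrite(f"pics/{n}0.png",c["img"]);print({k:c[k] for k in c if k!="img"})
print(r.pinch_z,r.get_state())
E
```

```text
{'fovy': 46.72264077524527, 'cx': 314.3292108988943, 'cy': 237.71247085239116, 'dist': array([-0.12471875,  0.        ,  0.        ,  0.        ,  0.        ]), 'eye': array([ 0.91991759, -0.68219516,  1.29852792]), 'rotation': array([31.70514605, -0.41615702, 26.56075317])}
{'fovy': 54.83948724842517, 'cx': 322.9595232031398, 'cy': 236.6821396467726, 'dist': array([-0.0380147,  0.       ,  0.       ,  0.       ,  0.       ]), 'eye': array([0.34444519, 0.00797913, 1.09620012]), 'rotation': array([ 12.56733556,  -0.33253861, -93.78214069])}
0.0188 {'time_s': 0.1, 'joints': array([-4.94420775e+01,  2.05856481e+01,  6.40101644e-01, -1.59864993e-02,
       -7.01364189e+01, -1.65062685e+01]), 'qd': array([-0.02539077, -0.14901697,  0.08543535,  0.14912648,  0.06361715,
       -0.06056906]), 'joint_torque': array([-1.34716884e-03, -5.84165025e+01,  2.93749791e+01,  7.01562658e+00,
        1.02067858e-02, -7.19893751e-05]), 'tcp_pos': array([ 0.27488937, -0.61602214,  0.22574908]), 'eef_rot': array([ 1.79917142e+02, -8.87993871e-03, -1.55953782e+02]), 'contact_force': array([-0.51340515, -0.28792274, -0.65314883]), 'moment': array([-0.03428824,  0.03153892,  0.05533354]), 'gripper_force': 0.0, 'gripper_width': 0.08759374614841492}
```

View pics/scene0.png

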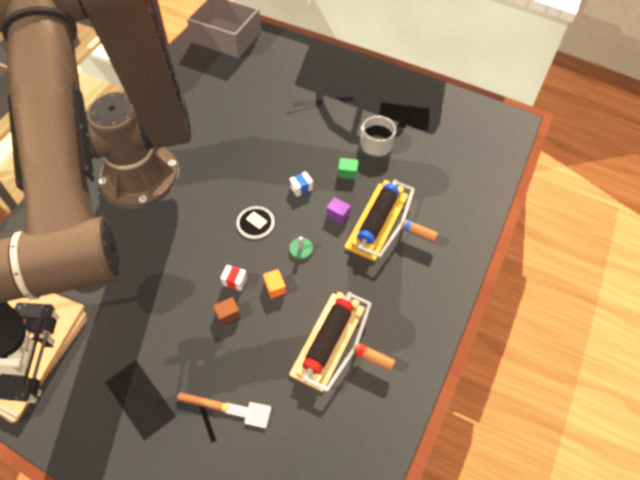

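View pics/top0.png

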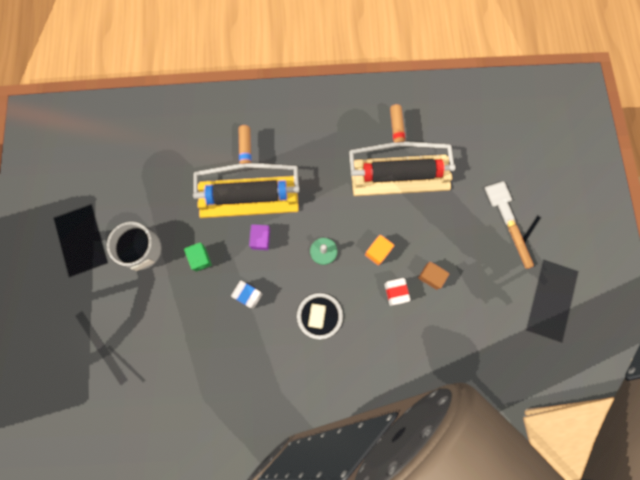

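The yellow rest holds the blue-collared roller, so the target is the white cap with the blue band, at scene (301,184) and top (247,294). The green and purple blocks next to it are decoys. Next I'll localise the cap and look at it up close.

```bash
cat > h.py <<'E'
import numpy as np,cv2
from scipy.spatial.transform import Rotation as Ro
def K(c):
    f=240/np.tan(np.radians(c["fovy"]/2));return np.array([[f,0,c["cx"]],[0,f,c["cy"]],[0,0,1]])
def world(c,px,z):
    p=cv2.undistortPoints(np.array(px,float).reshape(-1,1,2),K(c),c["dist"]).reshape(-1,2)
    d=np.c_[p[:,0],-p[:,1],-np.ones(len(p))]@Ro.from_euler("xyz",c["rotation"],degrees=True).as_matrix().T
    return c["eye"]+d*((z-c["eye"][2])/d[:,2])[:,None]
def crop(c,u,v,h,s):
    return cv2.resize(c["img"][v-h:v+h,u-h:u+h],None,fx=s,fy=s,interpolation=cv2.INTER_CUBIC)
E
python3 - <<'E'
from h import *
from plant import optics
out=[]
for n,u,v,g in(("scene",301,184,(300,245)),("top",247,294,(323,247))):
    c=optics.capture(n)
    out.append(crop(c,u,v,25,8))
    hsv=cv2.cvtColor(c["img"],cv2.COLOR_BGR2HSV)[v-18:v+18,u-18:u+18]
    w=((hsv[...,2]>95)&(hsv[...,1]<70))|((hsv[...,1]>120)&(abs(hsv[...,0].astype(int)-110)<15)&(hsv[...,2]>80))
    y,x=np.nonzero(w);print(n,len(x),cv2.minAreaRect(np.c_[x+u-18,y+v-18].astype(np.float32)))
    print(world(c,[(x.mean()+u-18,y.mean()+v-18)],.035),world(c,[g],.06))
cv2.imwrite("pics/crop1.png",np.hstack(out))
E
```

```text
scene 1081 ((300.5, 183.5), (35.0, 35.0), 90.0)
[[0.4600989  0.17206319 0.035     ]] [[ 0.56257008 -0.03052872  0.06      ]]
top 1065 ((246.5, 293.5), (35.0, 35.0), 90.0)
[[0.45679351 0.17496425 0.035     ]] [[ 0.55045384 -0.01175928  0.06      ]]
```

View pics/crop1.png

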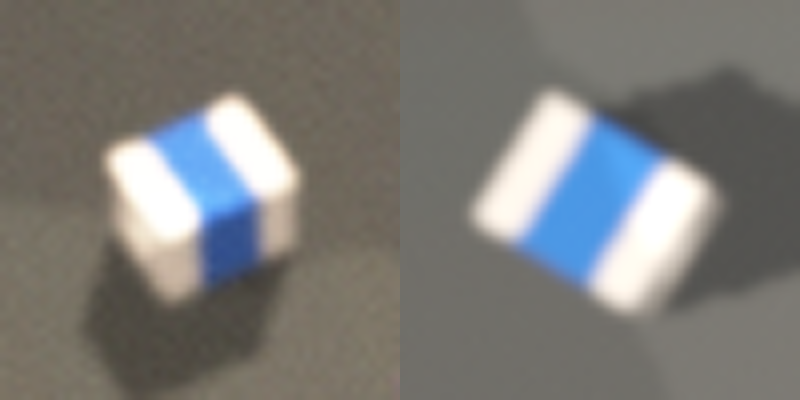

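The left crop (scene view) shows the cap's top face with corners near crop (108,152), (235,95), (298,178) and (193,240). One end face is visible at lower left, around (150,235). It looks plain, so the hole is probably in the opposite end. I'll confirm that after lifting.

Run:
```python
from h import *
from plant import optics,r
for n,o,P,z in(("scene",(276,159),[(108,152),(235,95),(298,178),(193,240)],.04),("top",(222,269),[(150,90),(322,190),(236,316),(73,222)],.04)):
    c=optics.capture(n)
    w=world(c,np.array(P)/8+o-.06,z);print(w[:,:2].round(4).tolist(),w.mean(0).round(4))
    print([round(np.linalg.norm(w[i]-w[i-1]),4) for i in range(4)],[np.degrees(np.arctan2(*(w[i]-w[i-1])[1::-1])).round(1) for i in range(4)])
s=r.get_state();R=Ro.from_euler("xyz",s["eef_rot"],degrees=True).as_matrix();print(R.round(3))
print("top seen gauge foot",world(c,[(323,251)],.012))
```

```text
[[0.4273, 0.1647], [0.456, 0.2083], [0.4931, 0.1849], [0.4724, 0.1436]] [0.4622 0.1754 0.04  ]
[np.float64(0.0497), np.float64(0.0521), np.float64(0.0438), np.float64(0.0461)] [np.float64(155.0), np.float64(56.7), np.float64(-32.2), np.float64(-116.6)]
[[0.4892, 0.1813], [0.4575, 0.1331], [0.4234, 0.1588], [0.4529, 0.2042]] [0.4558 0.1694 0.04  ]
[np.float64(0.043), np.float64(0.0577), np.float64(0.0426), np.float64(0.0541)] [np.float64(-32.3), np.float64(-123.4), np.float64(143.0), np.float64(57.0)]
[[-0.913 -0.408 -0.   ]
 [-0.408  0.913  0.   ]
 [ 0.     0.001 -1.   ]]
top seen gauge foot [[ 0.55029243 -0.01203192  0.012     ]]
```

```bash
python3 -m crank '[{"xyz":[-16.32,21.48,0],"delta_rot":[0,0,-34],"claw":0.25},{"xyz":[-16.32,21.48,0],"delta_rot":[0,0,-34],"claw":0.25},{"xyz":[-16.32,21.48,0],"delta_rot":[0,0,-34],"claw":0.25},{"xyz":[-16.32,21.48,0],"delta_rot":[0,0,-34],"claw":0.25},{"xyz":[-16.32,21.48,0],"delta_rot":[0,0,-34],"claw":0.25},{"xyz":[-16.32,21.48,0],"delta_rot":[0,0,-34],"claw":0.25},{"xyz":[-16.32,21.48,0],"delta_rot":[0,0,-34],"claw":0.25},{"xyz":[-16.32,21.48,0],"delta_rot":[0,0,-34],"claw":0.25},{"xyz":[-16.32,21.48,0],"delta_rot":[0,0,-34],"claw":0.25},{"xyz":[-16.32,21.48,0],"delta_rot":[0,0,-34],"claw":0.25},{"xyz":[-16.32,21.48,0],"delta_rot":[0,0,-34],"claw":0.25},{"xyz":[-16.32,21.48,0],"delta_rot":[0,0,-34],"claw":0.25},{"xyz":[-16.32,21.48,0],"delta_rot":[0,0,-34],"claw":0.25},{"xyz":[-16.32,21.48,0],"delta_rot":[0,0,-34],"claw":0.25},{"xyz":[-16.32,21.48,0],"delta_rot":[0,0,-34],"claw":0.25},{"xyz":[-16.32,21.48,0],"delta_rot":[0,0,-34],"claw":0.25},{"xyz":[-16.32,21.48,0],"delta_rot":[0,0,-34],"claw":0.25},{"xyz":[-16.32,21.48,0],"delta_rot":[0,0,-34],"claw":0.25},{"xyz":[-16.32,21.48,0],"delta_rot":[0,0,-34],"claw":0.25},{"xyz":[-16.32,21.48,0],"delta_rot":[0,0,-34],"claw":0.25}]' 25
python3 -c "
from plant import r
print(r.get_state()['joints'])"
```

```text
time_s: 2.8
tcp_pos: [0.4595, 0.1715, 0.2266]
eef_rot: [-180.0, 0.0, -122.0]
contact_force: [-0.2, 0.2, -0.1]
gripper_width: 0.0655
gripper_force: 0.0
[ 4.34851475e+01  2.93508189e+00 -2.19348179e+01  4.49966862e-04
 -6.51263426e+01 -7.54424306e+01]
```

```bash
python3 -m crank '[{"xyz":[0,0,2],"delta_rot":[0,0,0],"claw":0.25},{"xyz":[0,0,4],"delta_rot":[0,0,0],"claw":0.25},{"xyz":[0,0,5.6],"delta_rot":[0,0,0],"claw":0.25},{"xyz":[0,0,5.6],"delta_rot":[0,0,0],"claw":0.25},{"xyz":[0,0,5.6],"delta_rot":[0,0,0],"claw":0.25}]'
python3 - <<'E'
from h import *
from plant import optics
a=optics.capture("scene");b=optics.capture("top")
cv2.imwrite("pics/near2.png",np.hstack([crop(a,301,174,50,4),crop(b,247,284,50,4)]))
E
```

```text
time_s: 3.42
tcp_pos: [0.4606, 0.1724, 0.0601]
eef_rot: [-179.9, 0.1, -121.9]
contact_force: [0.5, -0.0, 0.8]
gripper_width: 0.066
gripper_force: 0.0
```

View pics/near2.png

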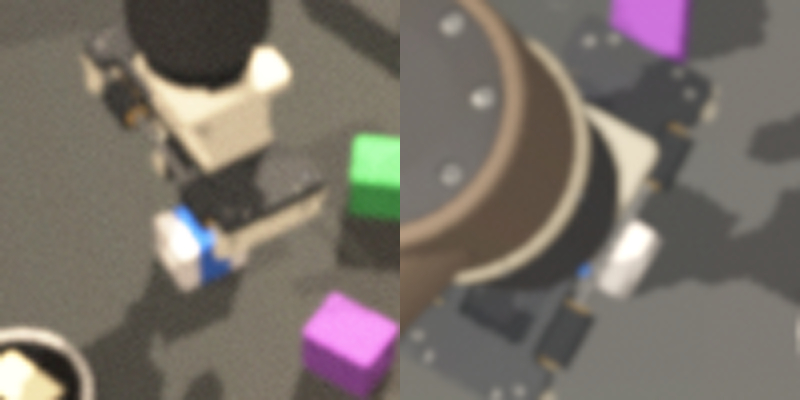

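The fingers straddle the cap cleanly and the purple and green blocks are clear. I'll descend, grip and lift.

```bash
python3 -m crank '[{"xyz":[0,0,0.9],"delta_rot":[0,0,0],"claw":0.25},{"xyz":[0,0,1.75],"delta_rot":[0,0,0],"claw":0.25},{"xyz":[0,0,1.75],"delta_rot":[0,0,0],"claw":0.25},{"xyz":[0,0,1.75],"delta_rot":[0,0,0],"claw":1},{"xyz":[0,0,1.75],"delta_rot":[0,0,0],"claw":1},{"xyz":[0,0,1.75],"delta_rot":[0,0,0],"claw":1},{"xyz":[0,0,1.75],"delta_rot":[0,0,0],"claw":1},{"xyz":[0,0,1.75],"delta_rot":[0,0,0],"claw":1},{"xyz":[0,0,1.75],"delta_rot":[0,0,0],"claw":1},{"xyz":[0,0,1.75],"delta_rot":[0,0,0],"claw":1}]' 30
python3 -m crank '[{"xyz":[0,0,-0.5],"delta_rot":[0,0,0],"claw":1},{"xyz":[0,0,-2],"delta_rot":[0,0,0],"claw":1},{"xyz":[0,0,-4],"delta_rot":[0,0,0],"claw":1},{"xyz":[0,0,-6],"delta_rot":[0,0,0],"claw":1},{"xyz":[0,0,-8],"delta_rot":[0,0,0],"claw":1},{"xyz":[0,0,-9],"delta_rot":[0,0,0],"claw":1},{"xyz":[0,0,-9],"delta_rot":[0,0,0],"claw":1},{"xyz":[0,0,-9],"delta_rot":[0,0,0],"claw":1}]'
```

```text
time_s: 4.78
tcp_pos: [0.4598, 0.1719, 0.0069]
eef_rot: [-180.0, 0.1, -121.9]
contact_force: [-2.3, 0.2, 7.9]
gripper_width: 0.04
gripper_force: 29.9
time_s: 5.78
tcp_pos: [0.4587, 0.1712, 0.2749]
eef_rot: [179.9, -0.1, -122.0]
contact_force: [-0.2, -0.3, -3.1]
gripper_width: 0.04
gripper_force: 29.9
```

Gripped at 40 mm and lifted. Now I'll tilt about the tool's y axis so the suspected hole end goes up.

```bash
python3 -m crank '[{"xyz":[-1,0,0],"delta_rot":[0,-10,0],"claw":1},{"xyz":[-2,0,0],"delta_rot":[0,-20,0],"claw":1},{"xyz":[-3,0,0],"delta_rot":[0,-30,0],"claw":1},{"xyz":[-4,0,0],"delta_rot":[0,-40,0],"claw":1},{"xyz":[-4.5,0,0],"delta_rot":[0,-50,0],"claw":1},{"xyz":[-5,0,0],"delta_rot":[0,-60,0],"claw":1},{"xyz":[-5,0,0],"delta_rot":[0,-70,0],"claw":1},{"xyz":[-5,0,0],"delta_rot":[0,-80,0],"claw":1},{"xyz":[-5,0,0],"delta_rot":[0,-90,0],"claw":1},{"xyz":[-5,0,0],"delta_rot":[0,-90,0],"claw":1},{"xyz":[-5,0,0],"delta_rot":[0,-90,0],"claw":1},{"xyz":[-5,0,0],"delta_rot":[0,-90,0],"claw":1},{"xyz":[-5,0,0],"delta_rot":[0,-90,0],"claw":1},{"xyz":[-5,0,0],"delta_rot":[0,-90,0],"claw":1}]'
python3 - <<'E'
from h import *
from plant import optics,r
s=r.get_state();print(s["joints"]);R=Ro.from_euler("xyz",s["eef_rot"],degrees=True).as_matrix();print(R.round(3))
g=s["tcp_pos"]-r.pinch_z*R[:,2];print(g)
o=[]
for n in("scene","top"):
    c=optics.capture(n);Rc=Ro.from_euler("xyz",c["rotation"],degrees=True).as_matrix()
    p=(g-c["eye"])@Rc*[1,-1,-1]
    u,v=cv2.projectPoints(p[None],np.zeros(3),np.zeros(3),K(c),c["dist"])[0].ravel().astype(int);print(n,u,v)
    cv2.imwrite(f"pics/full_{n}.png",c["img"])
    o.append(cv2.resize(cv2.getRectSubPix(c["img"],(80,80),(float(u),float(v))),(400,400),interpolation=cv2.INTER_CUBIC))
cv2.imwrite("pics/t3.png",np.hstack(o))
E
```

```text
time_s: 7.52
tcp_pos: [0.5384, 0.2998, 0.2783]
eef_rot: [-91.9, 89.7, -33.7]
contact_force: [0.6, -0.2, -1.3]
gripper_width: 0.0398
gripper_force: 29.9
[ -12.48049368   20.63343589  -33.31422939 -105.83754354  -78.75263589
   55.79954101]
[[ 0.004 -0.85   0.527]
 [-0.003  0.527  0.85 ]
 [-1.    -0.005 -0.   ]]
[0.52845656 0.28381402 0.27834704]
scene 343 102
top 161 245
```

View pics/t3.png

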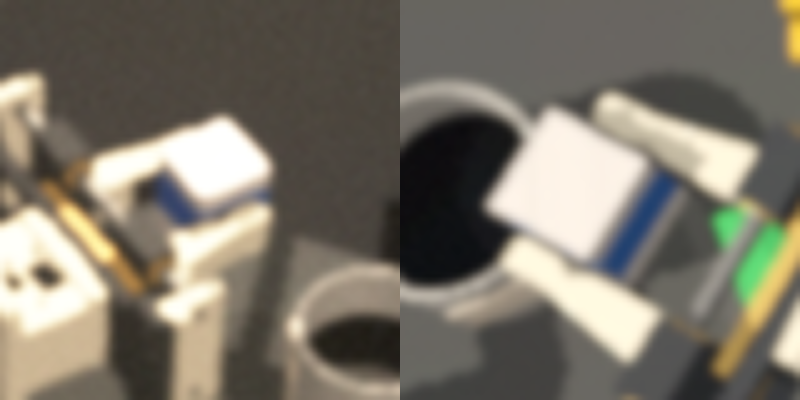

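The end facing up is plain white in both views (scene crop about (220,160), top crop about (570,185)), so it is the solid end. The hole is at the other end. The tool is horizontal, so a half turn about its own z axis puts the hole up. Joint 6 has room for this, going from 56 to −124.

```bash
python3 -m crank '[{"xyz":[0,0,0],"delta_rot":[0,0,10],"claw":1},{"xyz":[0,0,0],"delta_rot":[0,0,20],"claw":1},{"xyz":[0,0,0],"delta_rot":[0,0,30],"claw":1},{"xyz":[0,0,0],"delta_rot":[0,0,40],"claw":1},{"xyz":[0,0,0],"delta_rot":[0,0,50],"claw":1},{"xyz":[0,0,0],"delta_rot":[0,0,60],"claw":1},{"xyz":[0,0,0],"delta_rot":[0,0,70],"claw":1},{"xyz":[0,0,0],"delta_rot":[0,0,80],"claw":1},{"xyz":[0,0,0],"delta_rot":[0,0,90],"claw":1},{"xyz":[0,0,0],"delta_rot":[0,0,100],"claw":1},{"xyz":[0,0,0],"delta_rot":[0,0,110],"claw":1},{"xyz":[0,0,0],"delta_rot":[0,0,120],"claw":1},{"xyz":[0,0,0],"delta_rot":[0,0,130],"claw":1},{"xyz":[0,0,0],"delta_rot":[0,0,140],"claw":1},{"xyz":[0,0,0],"delta_rot":[0,0,150],"claw":1},{"xyz":[0,0,0],"delta_rot":[0,0,160],"claw":1},{"xyz":[0,0,0],"delta_rot":[0,0,170],"claw":1},{"xyz":[0,0,0],"delta_rot":[0,0,180],"claw":1},{"xyz":[0,0,0],"delta_rot":[0,0,180],"claw":1},{"xyz":[0,0,0],"delta_rot":[0,0,180],"claw":1}]'
python3 - <<'E'
from h import *
from plant import optics,r
s=r.get_state();print(s["joints"]);R=Ro.from_euler("xyz",s["eef_rot"],degrees=True).as_matrix();print(R.round(3))
o=[]
for n,u,v in(("scene",343,102),("top",161,245)):
    c=optics.capture(n)
    o.append(cv2.resize(cv2.getRectSubPix(c["img"],(80,80),(float(u),float(v))),(400,400),interpolation=cv2.INTER_CUBIC))
cv2.imwrite("pics/t4.png",np.hstack(o))
E
```

```text
time_s: 10.12
tcp_pos: [0.5386, 0.2993, 0.2771]
eef_rot: [86.2, -89.7, 151.9]
contact_force: [0.2, -0.1, -2.2]
gripper_width: 0.0396
gripper_force: 29.9
[ -12.56749912   20.86784792  -33.38949673 -105.91198456  -78.8653606
 -123.83485785]
[[-0.005  0.849  0.529]
 [ 0.003 -0.529  0.849]
 [ 1.     0.006  0.   ]]
```

View pics/t4.png

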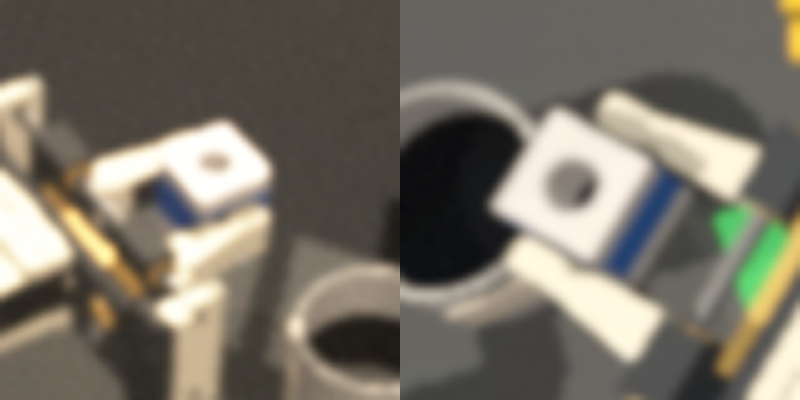

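The hole is now clearly visible in the face pointing up (scene crop (213,160), top crop (572,185)). The cap is still square in the grip at about 28 cm, touching nothing. I'll let it settle for a moment and hand in.

```bash
python3 -m crank '[{"xyz":[0,0,0],"delta_rot":[0,0,0],"claw":1},{"xyz":[0,0,0],"delta_rot":[0,0,0],"claw":1},{"xyz":[0,0,0],"delta_rot":[0,0,0],"claw":1},{"xyz":[0,0,0],"delta_rot":[0,0,0],"claw":1}]'
python3 -c "
from plant import job
print(job.close_job())"
```

```text
time_s: 10.72
tcp_pos: [0.5389, 0.2989, 0.2759]
eef_rot: [-143.0, -90.0, 21.0]
contact_force: [0.1, -0.1, -2.5]
gripper_width: 0.0397
gripper_force: 29.9
the job is handed in; nothing more can be done
None
```

I handed the job in with the blue-banded cap (the yellow rest holds the blue-collared roller) in the gripper, about 28 cm above the bench, touching nothing else and with its hole facing straight up as seen in both cameras; it took 10.7 s, and no verdict was returned.

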